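# Put the staining station in order

## Task

Set up the staining station: put the large white-capped bottle, the small blue-capped brown bottle, the timer and the blue-capped marker pen each into the grey holder made for it. Each bottle stands upright in the round stand of its own size, the timer lies flat and face up inside the corner lips of the square tray, and the marker lies centred in the long rest, between the cheeks at both ends. Do not knock a bottle over, and leave the eraser and the brass weight where they are.

Things in the scene. Friction and masses are not known exactly. Their poses are not given: they have to be found in the camera images.
- large_bottle: clear-white plastic reagent bottle with a white ribbed screw cap, standing; 108 mm tall, body 60 mm across up to z 72 mm, cap 37 mm across from z 72 to 106 mm; origin at the centre of its underside, z up; about 0.14 kg
- small_bottle: small brown glass reagent bottle with a blue ribbed screw cap, standing; 77 mm tall, body 42 mm across up to z 49 mm, cap 26 mm across, to be gripped between z 51 and 70 mm; origin at the centre of its underside, z up; about 0.09 kg. (Other brown bottles, with black and red caps, stand far back left and have no part in this)
- timer: white digital timer lying face up, 60 (x) x 62 (y) x 20 mm high; origin at the centre of its underside, z up; about 0.07 kg
- marker: white marker pen with a blue cap, lying flat (it does not roll); 132 mm long (x), 14 mm wide (y), body 13 mm high, 16 mm with the clip; origin at the middle of its underside, z up; about 0.014 kg
- large_stand: fixed grey plastic round stand for the large bottle: inside diameter 76 mm, outside 84 mm, floor 3 mm above the worktop, rim 10 mm above it, dark floor; origin at the centre of its underside on the worktop, z up
- small_stand: fixed grey plastic round stand for the small bottle: inside diameter 58 mm, outside 66 mm, floor 3 mm above the worktop, rim 10 mm above it, dark floor; origin at the centre of its underside on the worktop, z up
- square_tray: fixed grey plastic square tray for the timer: 78 mm square inside, 86 mm outside, floor 3 mm above the worktop, L-shaped lips at the four corners only, 20 mm long and 11 mm high, so the middle 46 mm of each side is open for fingers; origin at the centre of its underside, x and y along its sides, z up
- marker_rest: fixed grey plastic rest for the marker: flat strip 110 mm (x) x 38 mm (y), floor 3 mm above the worktop, a pair of 15 mm high cheeks at each end, each 22 mm long, 30 mm apart inside; the middle 66 mm is open at the sides for fingers and the marker overhangs the ends; origin at the centre of its underside, x along its length, z up
- eraser: small eraser in a blue sleeve, 45 (x) x 23 (y) x 13 mm, lying loose among the things; leave it alone; origin at the centre of its underside
- brass_weight: loose brass balance weight with a knob, 23 mm across, 41 mm tall; leave it alone; origin at the centre of its underside. (Beware a wall shelf hangs 0.58 m above the back right of the worktop, x over 0.62 m, y under -0.13 m: on the way, keep the wrist clear of it)

How it is judged:
At the end, for the whole second after the job is handed in: Bottles upright on the floors of their stands (centres within 12 mm), timer flat, face up on the tray floor (14 mm), marker on the floor of the rest (15 mm lengthwise, 12 mm sideways, 0.2 rad, either way round), all at rest; eraser and weight within 20 mm of their starts (horizontal distance between large_bottle and large_stand below 0.012 m and z of large_bottle in the frame of large_stand between 0 and 0.007 m and angle between each of large_bottle, small_bottle, timer's own z axis and vertical below 0.12 rad and horizontal distance between small_bottle and small_stand below 0.012 m and z of small_bottle in the frame of small_stand between 0 and 0.007 m and horizontal distance between timer and square_tray below 0.014 m and z of timer in the frame of square_tray between 0 and 0.007 m and x of marker in the frame of marker_rest between -0.015 and 0.015 m and y of marker in the frame of marker_rest between -0.012 and 0.012 m and z of marker in the frame of marker_rest between 0 and 0.007 m and angle between the x axis of marker and the x axis of marker_rest, either way round below 0.2 rad and linear speed of each of large_bottle, small_bottle, timer, marker below 0.01 m/s and angular speed of each of large_bottle, small_bottle, timer, marker below 0.2 rad/s and distance of each of eraser, brass_weight from where it was at the start of the episode below 0.02 m); the robot touches nothing.
It fails at once if a bottle was knocked over (angle between any of large_bottle, small_bottle's own z axis and vertical above 0.7 rad).
It fails at once if the eraser or the brass weight was pushed away (distance of any of eraser, brass_weight from where it was at the start of the episode above 0.03 m).
It also fails if it takes over 112 s, if anything falls off the work surface, if the arm or the gripper's body presses on something with over 40 N, if the wrist force passes 120 N, or if a joint passes its speed limit or range.

## Robot

A 6-joint arm with a two-finger parallel gripper is mounted at the origin on a cart in front of the work surface, level with it; the furniture and walls round the work are solid. World frame = base frame: x ahead of the robot, y to its left, z up, the work surface at z = 0. Lengths are in m, angles in rad, forces in N, time in s.
With the tool pointing down it reaches from about 0.35 to 0.775 m from the base axis. Payload 7.3 kg.
Tool frame: the origin (TCP) lies midway between the tips of the shut fingers; the grasp point (between the pads) lies 19 mm behind it; z points along the fingers, y is the line along which they close (so a half turn about z gives the same grasp; the last joint's range is limited). The gripper opens to 92 mm and grips with 3 to 60 N. Pads are 19 mm wide; open, the fingers measure 130 mm over their backs; the gripper's body (75 mm by 190 mm) begins 47 mm behind the grasp point.
Start: joints at [1.132, 0.342, 1.524, -0, 1.275, -0.146], TCP at [0.152, 0.503, 0.227] pointing down, gripper open.
Joint ranges: [-2.53, 2.53], [-0.77, 2.02], [0.04, 2.7], [-1, 4.14], [0.28, 2.66], [-3.11, 3.11]. Speed limits (rad/s): [2.57, 2.57, 3.14, 3.14, 3.14, 3.14].

## Interface

Orientations are given as [roll, pitch, yaw] about the fixed x, y, z axes, in that order (R = Rz(yaw) Ry(pitch) Rx(roll)).
In Python, from cell import robot, read_camera, camera_params, nets gives the robot as it stands. The module is installed in compiled form; this text tells all that it offers.
- The arm moves only by the tool step_arm, never from a script. Its argument "steps" is a list of rows, each an object of numbers: "x", "y", "z": the shift along the tool's x, y, z as a fraction of full scale; "rx", "ry", "rz": the turn, a rotation vector about the tool's x, y, z as a fraction of full scale; "claw": the opening, from -1 (shut) to 1 (fully open). In form: [{"x": .., "y": .., "z": .., "rx": .., "ry": .., "rz": .., "claw": ..}, ...]. A call has 1 to 12 rows; each row is the pose to reach, as a shift and turn from the pose commanded when the call began, along the tool's axes at that moment; what a row does not reach only later rows make up. Full scale, the value 1, is 750 mm for a shift and pi/4 rad for a turn. A row lasts 1/12 s, in which the tool goes at most 41.7 mm and 7.16 degrees, less where a joint would pass 70% of its speed; a pose out of reach is approached as far as the arm can. A call with a number of a shift or a turn outside -1 to 1 is refused whole. A call with a gripper value outside its range is refused whole. The fingers move at their own pace and stop on an object; "squeeze" is the grip in N (left out, the last holds). Time passes only in rows, so rows that repeat a pose let the fingers close. It gives the time, the measured TCP pose, the force, the opening and the grip force at its end, in the units of the state.
- robot.observe(): the state, without advancing time (a new reading comes with each control period).
- read_camera(name): name is "scene" or "top" or "wrist"; returns (picture, depth): 480x640x3 uint8, blue, green, red; 480x640 float32, m along the optical axis (not along the pixel's ray), 0 where there is no reading.
- camera_params(name): a dict with "fx", "fy", "cx", "cy" (pixels), "R" (3x3) and "t" (3): a world point X has camera coordinates R X + t; the wrist camera has in their place "hand_eye" (4x4, takes a point from camera to tool coordinates, whose origin is the TCP and whose axes are the flange's). Camera axes: x right, y down, z forward; pixel columns grow to the right and rows downward; lengths in m; the calibration is good to about 2 mm. A picture is of the moment at which its call begins: read the wrist's pose just before it. camera_params takes no time and is no camera call.
- robot.hand_in(): hands the job in; it is judged then, once.
Trained networks look in the newest picture that a camera, given by its name, has taken for a name from the list of things; names that differ only in an ending like _2 or _b are one class to them, and where a whole thing is asked for, a point or a joint stands for the part that bears it (a point fixed in the world has none). Each returns a list of dicts, best first, with "conf" (0 to 1); they miss things now and then, are a little off and sometimes report something else, mostly with a low value. They report only what shows in the picture. A call takes as long as a camera call.
- nets.masks_of(camera, query): "region" (480x640 bool, what is visible of it) and "box" ([left, top, right, bottom] in pixels, round what is visible of it).
- nets.landmark_of(camera, query): "pixel" ([row, column] in pixels: a listed point, or the origin of a listed thing).
The state is a dict: "time": time; "qpos": joint angles; "qvel": joint speeds; "joint_efforts": joint torques, N m; "tool_pos": TCP position; "tool_rot": TCP orientation; "contact_force": force on the tool from outside, world axes, zero at the start; "torque": the same for the moment, N m; "opening": finger opening in m; "grip_force": force on a finger pad.
Only numpy, scipy, OpenCV 4.12 (cv2) and the standard library are available. Lean on these libraries where they do the work, as an engineer would, in place of code of your own. Each camera call takes 0.05 s, during which the arm holds its last target. There are 200 camera calls.

## Working session

There is one attempt and no reset: what is moved stays moved. The work goes in short steps, Python scripts to look and compute and a tool call to move; the robot and the scene stay as the last step left them, time stands still between calls to the robot, and variables do not carry over. Pictures are saved under pics/ and viewed, at most 14 in all, crops included, and the job is handed in when it is done.

Besides the shell and the picture viewer there is one more tool, called after "Emit:" by a JSON object that holds its "op" and its "data". step_arm: Moves the arm, as the interface text tells. Its arguments: {"type":"object","properties":{"steps":{"type":"array","items":{"type":"object","properties":{"x":{"type":"number","minimum":-1,"maximum":1},"y":{"type":"number","minimum":-1,"maximum":1},"z":{"type":"number","minimum":-1,"maximum":1},"rx":{"type":"number","minimum":-1,"maximum":1},"ry":{"type":"number","minimum":-1,"maximum":1},"rz":{"type":"number","minimum":-1,"maximum":1},"claw":{"type":"number"}}}},"squeeze":{"type":"number"}},"required":["steps"]}

```bash
mkdir -p pics; cat > h.py <<'E'
import numpy as np, cv2
from cell import robot, read_camera, camera_params, nets
from scipy.spatial.transform import Rotation as Ro
def cam(n):
    p=camera_params(n)
    K=(p['fx'],p['fy'],p['cx'],p['cy'])
    if 'hand_eye' in p:
        s=robot.observe(); T=np.eye(4);T[:3,:3]=Ro.from_euler('xyz',s['tool_rot']).as_matrix();T[:3,3]=s['tool_pos']
        M=T@np.array(p['hand_eye'])
    else:
        M=np.eye(4);R=np.array(p['R']);M[:3,:3]=R.T;M[:3,3]=-R.T@np.array(p['t'])
    return K,M
def cloud(n):
    K,M=cam(n); im,d=read_camera(n)
    v,u=np.mgrid[:480,:640]
    P=np.stack([(u-K[2])/K[0]*d,(v-K[3])/K[1]*d,d],-1)@M[:3,:3].T+M[:3,3]
    P[d==0]=np.nan
    return im,P,K,M
def ray(K,M,px,z):
    r,c=px; v=M[:3,:3]@np.array([(c-K[2])/K[0],(r-K[3])/K[1],1]); return M[:3,3]+v*(z-M[2,3])/v[2]
E
cat > look.py <<'E'
from h import *
import sys
print(robot.observe())
names="large_bottle small_bottle timer marker large_stand small_stand square_tray marker_rest eraser brass_weight".split()
for n in sys.argv[1:]:
    im,P,K,M=cloud(n); cv2.imwrite(f'pics/{n}0.png',im); print(n,'campos',M[:3,3].round(3))
    for q in names:
        for m in nets.masks_of(n,q)[:2]:
            p=P[m['region']]; p=p[~np.isnan(p[:,0])]
            if len(p)<5: print(q,m['conf'],'few');continue
            xy=p[:,:2].astype(np.float32); 
            print(q,round(m['conf'],2),m['box'],len(p),'lo',np.percentile(p,2,0).round(3),'hi',np.percentile(p,98,0).round(3),'rect',[np.round(a,3) for a in cv2.minAreaRect(xy)])
        for m in nets.landmark_of(n,q)[:1]: print('   lm',round(m['conf'],2),np.round(m['pixel'],1),ray(K,M,m['pixel'],0).round(3))
E
python3 look.py top scene
```

```text
{'time': 0.0, 'qpos': array([ 1.13196825e+00,  3.42741609e-01,  1.52499174e+00,  1.63972250e-05,
        1.27538148e+00, -1.46026119e-01]), 'qvel': array([ 0.00150259, -0.00219025,  0.00063378, -0.00056893, -0.00073971,
        0.0012099 ]), 'joint_efforts': array([ 8.24990402e-04, -4.31253183e+01, -2.44219369e+01,  7.18711456e-02,
        5.60132798e-02, -1.25544102e-04]), 'tool_pos': array([0.15135363, 0.50230292, 0.22604397]), 'tool_rot': array([-3.14008896e+00, -2.37001379e-04,  2.84878574e+00]), 'contact_force': array([-0.25405963, -0.51166592, -0.03420085]), 'torque': array([ 0.02497265, -0.05670506,  0.01407743]), 'grip_force': 0.0, 'opening': 0.0919928335119266}
top campos [0.312 0.01  1.162]
large_bottle 0.8 [301.9, 233.3, 329.4, 263.7] 693 lo [0.426 0.018 0.009] hi [0.482 0.071 0.112] rect [array([0.461, 0.046]), array([0.07 , 0.058]), np.float64(5.038)]
large_bottle 0.47 [338.8, 183.0, 363.4, 206.9] 351 lo [ 0.57  -0.05   0.007] hi [ 0.606 -0.012  0.081] rect [array([ 0.596, -0.03 ]), array([0.054, 0.04 ]), np.float64(7.986)]
   lm 0.88 [250.  312.7] [0.463 0.049 0.   ]
sm
[... 3488 characters left out ...]

   lm 0.65 [408.2 402. ] [ 0.337 -0.269  0.   ]
marker_rest 0.81 [329.6, 286.2, 381.9, 339.1] 1144 lo [ 0.387 -0.123 -0.001] hi [ 0.493 -0.085  0.015] rect [array([ 0.444, -0.101]), array([0.047, 0.118]), np.float64(89.39)]
   lm 0.97 [311.9 353.4] [ 0.441 -0.101  0.   ]
eraser 0.68 [377.9, 273.5, 400.6, 289.9] 238 lo [ 0.52  -0.127  0.004] hi [ 0.562 -0.103  0.015] rect [array([ 0.542, -0.115]), array([0.023, 0.046]), np.float64(82.186)]
eraser 0.61 [303.5, 197.4, 337.4, 220.3] 493 lo [ 0.594  0.098 -0.   ] hi [0.656 0.159 0.011] rect [array([0.625, 0.129]), array([0.067, 0.064]), np.float64(56.79)]
   lm 0.5 [283.2 388.7] [ 0.541 -0.113  0.   ]
   lm 0.42 [235.1 296.1] [0.533 0.118 0.   ]
```

```bash
python3 -c "
import cv2
a=cv2.imread('pics/top0.png')[130:360,180:500];cv2.imwrite('pics/topc.png',cv2.resize(a,None,fx=2.5,fy=2.5,interpolation=2))"
```

```text
(no output)
```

View pics/topc.png

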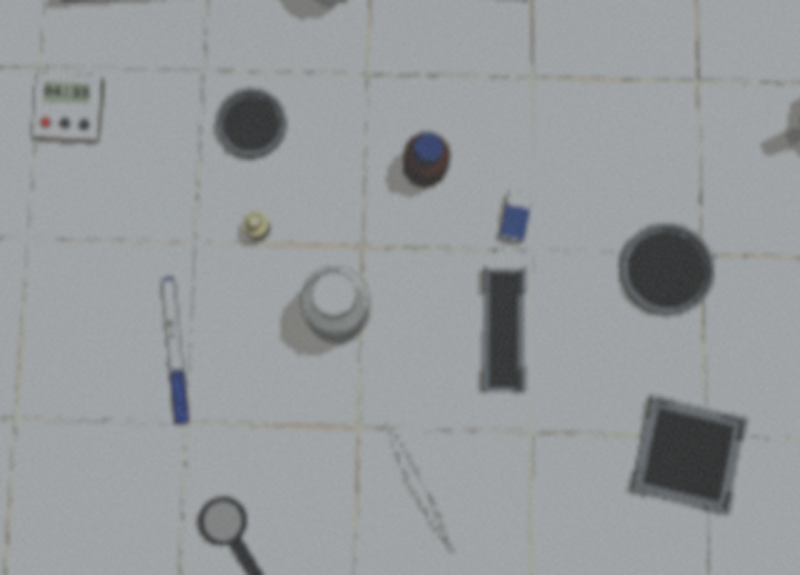

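View pics/scene0.png

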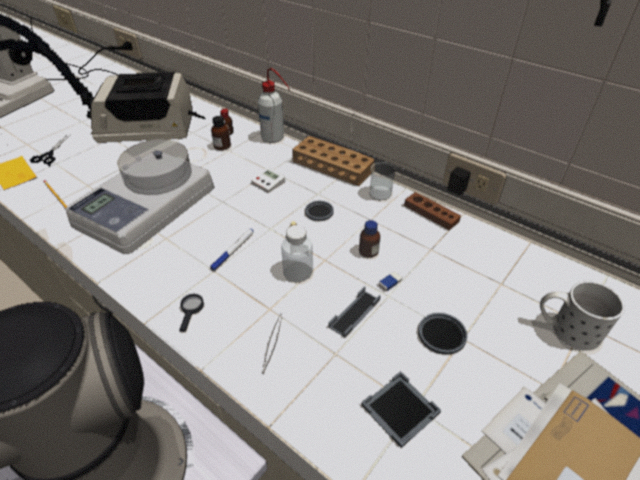

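The top crop agrees with the networks: timer at (67,110), small stand (250,122), small bottle (427,158), weight (257,225), large bottle (335,303), marker (175,350), rest (503,330), large stand (666,270), turned tray (688,455) and eraser (514,222). The scene view shows a tube rack and a glass behind the timer and the small stand. Next I refine the fits and check what stands close to the grasps.

```bash
cat > fit.py <<'E'
from h import *
A=[]
for n in('top','scene'):
    im,P,K,M=cloud(n); p=P.reshape(-1,3); c=im.reshape(-1,3); ok=~np.isnan(p[:,0]); p=p[ok]; A.append(p)
    def sel(x,y,r,z0,z1):
        return p[(np.hypot(p[:,0]-x,p[:,1]-y)<r)&(p[:,2]>z0)&(p[:,2]<z1)]
    for nm,a in dict(Lcap=(.457,.045,.06,.098,.12),Scap=(.59,-.034,.05,.066,.09),weight=(.52,.114,.04,.02,.06),timer=(.634,.296,.05,.013,.03),marker=(.412,.188,.08,.008,.03),lst=(.5,-.25,.06,.006,.02),sst=(.627,.129,.05,.006,.02),tray=(.336,-.267,.08,.006,.02),rest=(.442,-.103,.067,.008,.02)).items():
        q=sel(*a)
        if len(q)<4: print(n,nm,len(q)); continue
        r=cv2.minAreaRect(q[:,:2].astype(np.float32)); print(n,nm,len(q),np.mean(q,0).round(3),'mid',((np.percentile(q,1,0)+np.percentile(q,99,0))/2).round(3),[np.round(t,3) for t in r])
p=np.concatenate(A); q=p[(p[:,2]>.06)&(p[:,0]>.3)&(p[:,0]<.85)&(abs(p[:,1])<.5)]
H={}
for a in q: k=(round(a[0]/.04)*4,round(a[1]/.04)*4); H[k]=max(H.get(k,0),a[2])
print({k:round(float(v),2) for k,v in sorted(H.items())})
E
python3 fit.py
```

```text
top Lcap 264 [0.455 0.045 0.108] mid [0.455 0.046 0.106] [array([0.455, 0.045]), array([0.036, 0.036]), np.float64(45.909)]
top Scap 126 [ 0.589 -0.031  0.077] mid [ 0.59  -0.031  0.075] [array([ 0.59 , -0.032]), array([0.025, 0.025]), np.float64(44.859)]
top weight 88 [0.527 0.119 0.031] mid [0.528 0.119 0.033] [array([0.528, 0.12 ]), array([0.022, 0.022]), np.float64(20.767)]
top timer 591 [0.638 0.298 0.017] mid [0.636 0.298 0.018] [array([0.636, 0.299]), array([0.062, 0.061]), np.float64(87.154)]
top marker 334 [0.412 0.188 0.013] mid [0.415 0.187 0.013] [array([0.415, 0.189]), array([0.127, 0.04 ]), np.float64(22.024)]
top lst 372 [ 0.499 -0.249  0.009] mid [ 0.499 -0.25   0.01 ] [array([ 0.501, -0.255]), array([0.084, 0.095]), np.float64(9.389)]
top sst 230 [0.625 0.129 0.009] mid [0.626 0.129 0.01 ] [array([0.626, 0.129]), array([0.064, 0.065]), np.float64(60.701)]
top tray 368 [ 0.335 -0.267  0.009] mid [ 0.335 -0.267  0.011] [array([ 0.332, -0.271]), array([0.126, 0.121]), np.float64(76.9)]
top rest 108 [ 0.444 -0.104  0.013] mid [ 0.442 -0.104  0.013] [array([ 0.442, -0.104
[... 2444 characters left out ...]
): 0.47, (80, -20): 0.15, (80, -16): 0.15, (80, -12): 0.15, (80, -8): 0.15, (80, -4): 0.14, (80, 0): 0.14, (80, 4): 0.14, (80, 8): 0.14, (80, 12): 0.14, (80, 16): 0.14, (80, 20): 0.14, (80, 24): 0.14, (80, 28): 0.14, (80, 32): 0.14, (80, 36): 0.18, (80, 40): 0.2, (80, 44): 0.2, (80, 48): 0.15, (84, -48): 0.16, (84, -44): 0.16, (84, -40): 0.26, (84, -36): 0.35, (84, -32): 0.45, (84, -28): 0.47, (84, -24): 0.47, (84, -20): 0.46, (84, -16): 0.45, (84, -12): 0.44, (84, -8): 0.44, (84, -4): 0.43, (84, 0): 0.42, (84, 4): 0.42, (84, 8): 0.41, (84, 12): 0.4, (84, 16): 0.39, (84, 20): 0.39, (84, 24): 0.38, (84, 28): 0.37, (84, 32): 0.37, (84, 36): 0.36, (84, 40): 0.36, (84, 44): 0.36, (84, 48): 0.36}
```

```bash
cat > plan.py <<'E'
# usage: plan.py x,y,z,yawdeg ... -> fractions for each waypoint from present pose
from h import *
import sys
s=robot.observe(); R=Ro.from_euler('xyz',s['tool_rot']); p=s['tool_pos']
print('t',round(s['time'],2),'p',p.round(4),'rot',np.degrees(s['tool_rot']).round(1),'open',round(s['opening'],4),'F',s['contact_force'].round(1),'q',s['qpos'].round(2))
for a in sys.argv[1:]:
    x,y,z,w=map(float,a.split(','))
    d=R.inv().apply(np.array([x,y,z])-p)/.75; r=(R.inv()*Ro.from_euler('xyz',[np.pi,0,np.radians(w)])).as_rotvec()/(np.pi/4)
    print(a,'xyz',d.round(4),'r',r.round(3),'rows',round(np.linalg.norm(d)*.75/.0417,1),round(np.linalg.norm(r)*45/7.16,1))
E
python3 plan.py .636,.298,.12,177.5; python3 -c "
from h import *
print(np.array(camera_params('wrist')['hand_eye']).round(3))"
```

```text
t 2.2 p [0.1515 0.5027 0.2267] rot [180.    0.  163.2] open 0.0914 F [ 0.3  0.1 -1.1] q [ 1.13  0.34  1.52 -0.    1.28 -0.15]
.636,.298,.12,177.5 xyz [-0.6972 -0.0749  0.1423] r [ 0.     0.    -0.317] rows 12.9 2.0
[[ 0.    -0.954 -0.3    0.082]
 [ 1.     0.001 -0.     0.001]
 [ 0.    -0.3    0.954 -0.159]
 [ 0.     0.     0.     1.   ]]
```

Emit:
{"op": "step_arm", "data": {"steps": [{"x": -0.697, "y": -0.075, "z": 0.03, "rz": -0.317, "claw": 1}, {"x": -0.697, "y": -0.075, "z": 0.03, "rz": -0.317, "claw": 1}, {"x": -0.697, "y": -0.075, "z": 0.03, "rz": -0.317, "claw": 1}, {"x": -0.697, "y": -0.075, "z": 0.03, "rz": -0.317, "claw": 1}, {"x": -0.697, "y": -0.075, "z": 0.03, "rz": -0.317, "claw": 1}, {"x": -0.697, "y": -0.075, "z": 0.03, "rz": -0.317, "claw": 1}, {"x": -0.697, "y": -0.075, "z": 0.03, "rz": -0.317, "claw": 1}, {"x": -0.697, "y": -0.075, "z": 0.03, "rz": -0.317, "claw": 1}, {"x": -0.697, "y": -0.075, "z": 0.03, "rz": -0.317, "claw": 1}, {"x": -0.697, "y": -0.075, "z": 0.03, "rz": -0.317, "claw": 1}, {"x": -0.697, "y": -0.075, "z": 0.03, "rz": -0.317, "claw": 1}, {"x": -0.697, "y": -0.075, "z": 0.03, "rz": -0.317, "claw": 1}]}}

```text
$.steps[0]: bad value
```

Emit:
{"op": "step_arm", "data": {"steps": [{"x": 0, "y": 0, "z": 0, "claw": 1}]}}

```text
$.steps[0]: bad value
```

```bash
python3 plan.py .636,.298,.12,177.5 .636,.298,.006,177.5; python3 - <<'E'
from h import *
im,P,K,M=cloud('wrist'); cv2.imwrite('pics/w1.png',im)
q=P.reshape(-1,3); q=q[(q[:,2]>.012)&(q[:,2]<.03)&(np.hypot(q[:,0]-.636,q[:,1]-.298)<.07)]
print(len(q),cv2.minAreaRect(q[:,:2].astype(np.float32)))
E
```

```text
t 2.2 p [0.1515 0.5027 0.2267] rot [180.    0.  163.2] open 0.0914 F [ 0.3  0.1 -1.1] q [ 1.13  0.34  1.52 -0.    1.28 -0.15]
.636,.298,.12,177.5 xyz [-0.6972 -0.0749  0.1423] r [ 0.     0.    -0.317] rows 12.9 2.0
.636,.298,.006,177.5 xyz [-0.6972 -0.0749  0.2943] r [ 0.     0.    -0.317] rows 13.7 2.0
0 ((0.0, 0.0), (0.0, 0.0), 0.0)
```

View pics/w1.png

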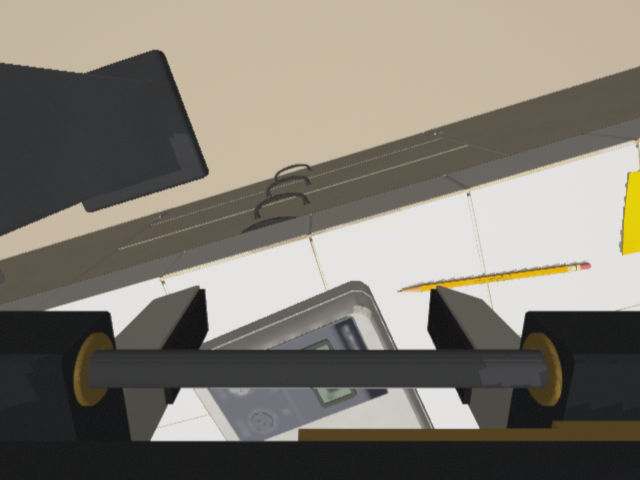

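The move was refused, so the picture still shows the start pose: fingers at columns 200 and 430, with the balance below. I'll retry with every key given.

Emit:
{"op": "step_arm", "data": {"steps": [{"x": -0.697, "y": -0.075, "z": 0.03, "rx": 0.0, "ry": 0.0, "rz": -0.317, "claw": 1.0}, {"x": -0.697, "y": -0.075, "z": 0.03, "rx": 0.0, "ry": 0.0, "rz": -0.317, "claw": 1.0}, {"x": -0.697, "y": -0.075, "z": 0.03, "rx": 0.0, "ry": 0.0, "rz": -0.317, "claw": 1.0}, {"x": -0.697, "y": -0.075, "z": 0.03, "rx": 0.0, "ry": 0.0, "rz": -0.317, "claw": 1.0}, {"x": -0.697, "y": -0.075, "z": 0.03, "rx": 0.0, "ry": 0.0, "rz": -0.317, "claw": 1.0}, {"x": -0.697, "y": -0.075, "z": 0.03, "rx": 0.0, "ry": 0.0, "rz": -0.317, "claw": 1.0}, {"x": -0.697, "y": -0.075, "z": 0.03, "rx": 0.0, "ry": 0.0, "rz": -0.317, "claw": 1.0}, {"x": -0.697, "y": -0.075, "z": 0.03, "rx": 0.0, "ry": 0.0, "rz": -0.317, "claw": 1.0}, {"x": -0.697, "y": -0.075, "z": 0.03, "rx": 0.0, "ry": 0.0, "rz": -0.317, "claw": 1.0}, {"x": -0.697, "y": -0.075, "z": 0.03, "rx": 0.0, "ry": 0.0, "rz": -0.317, "claw": 1.0}, {"x": -0.697, "y": -0.075, "z": 0.03, "rx": 0.0, "ry": 0.0, "rz": -0.317, "claw": 1.0}, {"x": -0.697, "y": -0.075, "z": 0.03, "rx": 0.0, "ry": 0.0, "rz": -0.317, "claw": 1.0}]}}

```text
time: 3.25
tool_pos: [0.6053, 0.3104, 0.2056]
tool_rot: [3.141, -0.0, 3.098]
contact_force: [-0.0, 0.6, 1.2]
opening: 0.0918
grip_force: 0.0
```

```bash
cat > wl.py <<'E'
from h import *
import sys
x,y,r,z0,z1=map(float,sys.argv[1:6])
read_camera('wrist')
im,P,K,M=cloud('wrist')
if len(sys.argv)>6: cv2.imwrite(sys.argv[6],im)
q=P.reshape(-1,3); q=q[(q[:,2]>z0)&(q[:,2]<z1)&(np.hypot(q[:,0]-x,q[:,1]-y)<r)]
print(len(q),q.mean(0).round(4) if len(q) else '',cv2.minAreaRect(q[:,:2].astype(np.float32)))
E
python3 wl.py .636 .298 .07 .012 .03 pics/w2.png;python3 plan.py .636,.298,.12,177.5 .636,.298,.006,177.5
```

```text
4881 [0.6346 0.302  0.0172] ((0.6352446675300598, 0.3018335700035095), (0.06184923276305199, 0.06049282103776932), 87.91926574707031)
t 3.35 p [0.6084 0.3074 0.2034] rot [-179.9    0.   177.2] open 0.0919 F [-1.1 -0.2 -0.6] q [ 0.36  0.66  1.06 -0.    1.42 -1.16]
.636,.298,.12,177.5 xyz [-0.0373 -0.0105  0.1113] r [-0.002  0.    -0.008] rows 2.1 0.0
.636,.298,.006,177.5 xyz [-0.0373 -0.0102  0.2633] r [-0.002  0.    -0.008] rows 4.8 0.0
```

View pics/w2.png

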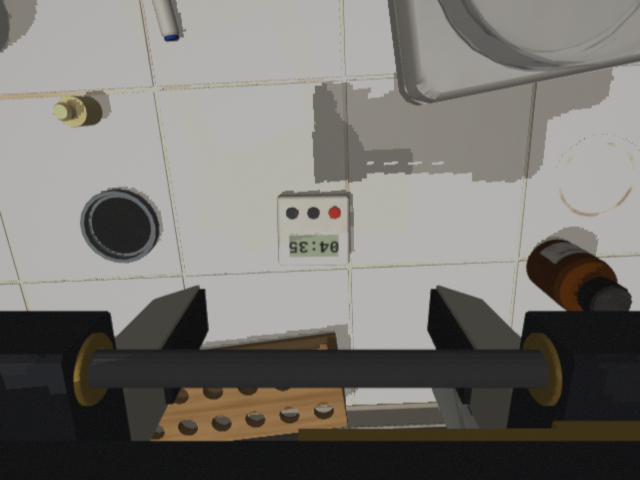

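The wrist view shows the timer face up at (313,230) between the lines of the fingers, with the rack behind it at x about 0.7 m. I descend and grip.

Emit:
{"op": "step_arm", "data": {"steps": [{"x": -0.036, "y": -0.008, "z": 0.06, "rx": 0.0, "ry": 0.0, "rz": -0.006, "claw": 1.0}, {"x": -0.036, "y": -0.008, "z": 0.1, "rx": 0.0, "ry": 0.0, "rz": -0.006, "claw": 1.0}, {"x": -0.036, "y": -0.008, "z": 0.15, "rx": 0.0, "ry": 0.0, "rz": -0.006, "claw": 1.0}, {"x": -0.036, "y": -0.008, "z": 0.2, "rx": 0.0, "ry": 0.0, "rz": -0.006, "claw": 1.0}, {"x": -0.036, "y": -0.008, "z": 0.24, "rx": 0.0, "ry": 0.0, "rz": -0.006, "claw": 1.0}, {"x": -0.036, "y": -0.008, "z": 0.262, "rx": 0.0, "ry": 0.0, "rz": -0.006, "claw": 1.0}, {"x": -0.036, "y": -0.008, "z": 0.262, "rx": 0.0, "ry": 0.0, "rz": -0.006, "claw": 1.0}, {"x": -0.036, "y": -0.008, "z": 0.262, "rx": 0.0, "ry": 0.0, "rz": -0.006, "claw": -1.0}, {"x": -0.036, "y": -0.008, "z": 0.262, "rx": 0.0, "ry": 0.0, "rz": -0.006, "claw": -1.0}, {"x": -0.036, "y": -0.008, "z": 0.262, "rx": 0.0, "ry": 0.0, "rz": -0.006, "claw": -1.0}, {"x": -0.036, "y": -0.008, "z": 0.262, "rx": 0.0, "ry": 0.0, "rz": -0.006, "claw": -1.0}, {"x": -0.036, "y": -0.008, "z": 0.262, "rx": 0.0, "ry": 0.0, "rz": -0.006, "claw": -1.0}], "squeeze": 15}}

```text
time: 4.35
tool_pos: [0.631, 0.3046, 0.0109]
tool_rot: [3.141, 0.002, 3.103]
contact_force: [-0.3, -1.1, 0.1]
opening: 0.0631
grip_force: 0.2
```

```bash
python3 plan.py .636,.300,.15,177.5 .335,-.267,.18,167.3
```

```text
t 4.35 p [0.631  0.3046 0.0109] rot [1.800e+02 1.000e-01 1.778e+02] open 0.0631 F [-0.3 -1.1  0.1] q [ 0.34  0.86  1.21 -0.    1.07 -1.19]
.636,.300,.15,177.5 xyz [-0.0073 -0.0058 -0.1855] r [0.001 0.003 0.006] rows 3.3 0.0
.335,-.267,.18,167.3 xyz [ 0.3641 -0.7768 -0.227 ] r [0.001 0.003 0.233] rows 16.0 1.5
```

Emit:
{"op": "step_arm", "data": {"steps": [{"x": 0.0, "y": 0.0, "z": 0.0, "rx": 0.0, "ry": 0.0, "rz": 0.0, "claw": -1.0}, {"x": 0.0, "y": 0.0, "z": 0.0, "rx": 0.0, "ry": 0.0, "rz": 0.0, "claw": -1.0}, {"x": 0.0, "y": 0.0, "z": 0.0, "rx": 0.0, "ry": 0.0, "rz": 0.0, "claw": -1.0}, {"x": 0.0, "y": 0.0, "z": 0.0, "rx": 0.0, "ry": 0.0, "rz": 0.0, "claw": -1.0}]}}

```text
time: 4.68
tool_pos: [0.631, 0.3046, 0.0107]
tool_rot: [3.141, 0.002, 3.102]
contact_force: [-1.6, -1.5, 5.6]
opening: 0.0613
grip_force: 15.0
```

```bash
python3 plan.py .636,.300,.15,177.5 .335,-.267,.18,167.3
```

```text
t 4.68 p [0.631  0.3046 0.0107] rot [1.800e+02 1.000e-01 1.778e+02] open 0.0613 F [-1.6 -1.5  5.6] q [ 0.34  0.86  1.21 -0.    1.07 -1.19]
.636,.300,.15,177.5 xyz [-0.0073 -0.0057 -0.1857] r [0.001 0.003 0.006] rows 3.3 0.0
.335,-.267,.18,167.3 xyz [ 0.3641 -0.7768 -0.227 ] r [0.001 0.002 0.232] rows 16.0 1.5
```

```bash
python3 plan.py .331,-.266,.15,167.3
```

```text
t 4.68 p [0.631  0.3046 0.0107] rot [1.800e+02 1.000e-01 1.778e+02] open 0.0613 F [-1.6 -1.5  5.6] q [ 0.34  0.86  1.21 -0.    1.07 -1.19]
.331,-.266,.15,167.3 xyz [ 0.3695 -0.7757 -0.187 ] r [0.001 0.002 0.232] rows 15.8 1.5
```

Emit:
{"op": "step_arm", "data": {"steps": [{"x": 0.0, "y": 0.0, "z": -0.05, "rx": 0.0, "ry": 0.0, "rz": 0.0, "claw": -1.0}, {"x": 0.0, "y": 0.0, "z": -0.1, "rx": 0.0, "ry": 0.0, "rz": 0.0, "claw": -1.0}, {"x": 0.0, "y": 0.0, "z": -0.15, "rx": 0.0, "ry": 0.0, "rz": 0.0, "claw": -1.0}, {"x": 0.02, "y": -0.04, "z": -0.187, "rx": 0.0, "ry": 0.0, "rz": 0.02, "claw": -1.0}, {"x": 0.04, "y": -0.084, "z": -0.187, "rx": 0.0, "ry": 0.0, "rz": 0.03, "claw": -1.0}, {"x": 0.06, "y": -0.126, "z": -0.187, "rx": 0.0, "ry": 0.0, "rz": 0.05, "claw": -1.0}, {"x": 0.08, "y": -0.168, "z": -0.187, "rx": 0.0, "ry": 0.0, "rz": 0.08, "claw": -1.0}, {"x": 0.1, "y": -0.21, "z": -0.187, "rx": 0.0, "ry": 0.0, "rz": 0.1, "claw": -1.0}, {"x": 0.12, "y": -0.252, "z": -0.187, "rx": 0.0, "ry": 0.0, "rz": 0.1, "claw": -1.0}, {"x": 0.14, "y": -0.294, "z": -0.187, "rx": 0.0, "ry": 0.0, "rz": 0.1, "claw": -1.0}, {"x": 0.155, "y": -0.325, "z": -0.187, "rx": 0.0, "ry": 0.0, "rz": 0.1, "claw": -1.0}, {"x": 0.16, "y": -0.336, "z": -0.187, "rx": 0.0, "ry": 0.0, "rz": 0.1, "claw": -1.0}]}}

```text
time: 5.68
tool_pos: [0.4986, 0.0548, 0.1496]
tool_rot: [-3.141, -0.001, 3.022]
contact_force: [0.3, 1.1, -0.2]
opening: 0.0614
grip_force: 15.0
```

```bash
python3 plan.py .331,-.266,.15,167.3
```

```text
t 5.68 p [0.4986 0.0548 0.1496] rot [-1.800e+02 -1.000e-01  1.731e+02] open 0.0614 F [ 0.3  1.1 -0.2] q [-0.04  0.38  1.7  -0.    1.06 -1.49]
.331,-.266,.15,167.3 xyz [ 0.1707 -0.4514 -0.    ] r [-0.001 -0.001  0.129] rows 8.7 0.8
```

Emit:
{"op": "step_arm", "data": {"steps": [{"x": 0.02, "y": -0.052, "z": 0.0, "rx": 0.0, "ry": 0.0, "rz": 0.13, "claw": -1.0}, {"x": 0.04, "y": -0.105, "z": 0.0, "rx": 0.0, "ry": 0.0, "rz": 0.13, "claw": -1.0}, {"x": 0.06, "y": -0.158, "z": 0.0, "rx": 0.0, "ry": 0.0, "rz": 0.13, "claw": -1.0}, {"x": 0.08, "y": -0.21, "z": 0.0, "rx": 0.0, "ry": 0.0, "rz": 0.13, "claw": -1.0}, {"x": 0.1, "y": -0.263, "z": 0.0, "rx": 0.0, "ry": 0.0, "rz": 0.13, "claw": -1.0}, {"x": 0.12, "y": -0.315, "z": 0.0, "rx": 0.0, "ry": 0.0, "rz": 0.13, "claw": -1.0}, {"x": 0.14, "y": -0.368, "z": 0.0, "rx": 0.0, "ry": 0.0, "rz": 0.13, "claw": -1.0}, {"x": 0.16, "y": -0.42, "z": 0.0, "rx": 0.0, "ry": 0.0, "rz": 0.13, "claw": -1.0}, {"x": 0.173, "y": -0.454, "z": 0.0, "rx": 0.0, "ry": 0.0, "rz": 0.13, "claw": -1.0}, {"x": 0.173, "y": -0.454, "z": 0.0, "rx": 0.0, "ry": 0.0, "rz": 0.13, "claw": -1.0}, {"x": 0.173, "y": -0.454, "z": 0.0, "rx": 0.0, "ry": 0.0, "rz": 0.13, "claw": -1.0}, {"x": 0.173, "y": -0.454, "z": 0.0, "rx": 0.0, "ry": 0.0, "rz": 0.13, "claw": -1.0}]}}

```text
time: 6.68
tool_pos: [0.3321, -0.2652, 0.1494]
tool_rot: [3.141, 0.0, 2.921]
contact_force: [-0.2, 1.1, -0.7]
opening: 0.061
grip_force: 15.0
```

```bash
python3 wl.py .335 -.267 .08 .006 .02 pics/w3.png;python3 plan.py .331,-.266,.15,167.3 .331,-.266,.0137,167.3
```

```text
765 [ 0.3013 -0.2575  0.0109] ((0.32191747426986694, -0.2615535855293274), (0.08592948317527771, 0.060680463910102844), 77.78453063964844)
t 6.78 p [ 0.3323 -0.2645  0.1494] rot [180.   -0.  167.5] open 0.061 F [-0.8  0.  -0.7] q [-0.85  0.25  1.9   0.    0.99 -2.21]
.331,-.266,.15,167.3 xyz [ 0.0013 -0.0023 -0.0008] r [ 0.001 -0.     0.005] rows 0.0 0.0
.331,-.266,.0137,167.3 xyz [ 0.0013 -0.0024  0.1809] r [ 0.001 -0.     0.005] rows 3.3 0.0
```

View pics/w3.png

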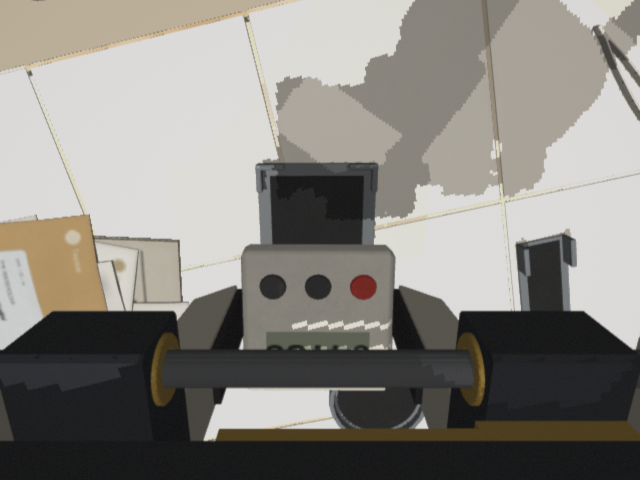

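The timer (columns 243 to 395) lines up with the tray (257 to 378). I lower it and release.

Emit:
{"op": "step_arm", "data": {"steps": [{"x": 0.001, "y": -0.002, "z": 0.05, "rx": 0.0, "ry": 0.0, "rz": 0.005, "claw": -1.0}, {"x": 0.001, "y": -0.002, "z": 0.1, "rx": 0.0, "ry": 0.0, "rz": 0.005, "claw": -1.0}, {"x": 0.001, "y": -0.002, "z": 0.14, "rx": 0.0, "ry": 0.0, "rz": 0.005, "claw": -1.0}, {"x": 0.001, "y": -0.002, "z": 0.165, "rx": 0.0, "ry": 0.0, "rz": 0.005, "claw": -1.0}, {"x": 0.001, "y": -0.002, "z": 0.18, "rx": 0.0, "ry": 0.0, "rz": 0.005, "claw": -1.0}, {"x": 0.001, "y": -0.002, "z": 0.18, "rx": 0.0, "ry": 0.0, "rz": 0.005, "claw": -1.0}, {"x": 0.001, "y": -0.002, "z": 0.18, "rx": 0.0, "ry": 0.0, "rz": 0.005, "claw": -1.0}, {"x": 0.001, "y": -0.002, "z": 0.18, "rx": 0.0, "ry": 0.0, "rz": 0.005, "claw": 0.6}, {"x": 0.001, "y": -0.002, "z": 0.18, "rx": 0.0, "ry": 0.0, "rz": 0.005, "claw": 0.8}, {"x": 0.001, "y": -0.002, "z": 0.18, "rx": 0.0, "ry": 0.0, "rz": 0.005, "claw": 0.8}, {"x": 0.001, "y": -0.002, "z": 0.18, "rx": 0.0, "ry": 0.0, "rz": 0.005, "claw": 0.8}, {"x": 0.001, "y": -0.002, "z": 0.18, "rx": 0.0, "ry": 0.0, "rz": 0.005, "claw": 0.8}]}}

```text
time: 7.78
tool_pos: [0.3308, -0.2671, 0.0149]
tool_rot: [-3.141, 0.001, 2.918]
contact_force: [0.3, 0.9, -1.2]
opening: 0.0822
grip_force: 0.0
```

```bash
python3 plan.py .331,-.266,.19,167.3 .455,.045,.19,180 .455,.045,.19,165
```

```text
t 7.78 p [ 0.3308 -0.2671  0.0149] rot [-180.     0.   167.2] open 0.0822 F [ 0.3  0.9 -1.2] q [-0.86  0.49  2.04  0.    0.61 -2.21]
.331,-.266,.19,167.3 xyz [-1.000e-04  1.400e-03 -2.335e-01] r [-0.001  0.001 -0.003] rows 4.2 0.0
.455,.045,.19,180 xyz [-0.0693  0.4424 -0.2337] r [-0.001  0.001 -0.285] rows 9.1 1.8
.455,.045,.19,165 xyz [-0.0693  0.4424 -0.2337] r [-0.001  0.001  0.049] rows 9.1 0.3
```

Emit:
{"op": "step_arm", "data": {"steps": [{"x": 0.0, "y": 0.0, "z": -0.05, "rx": 0.0, "ry": 0.0, "rz": 0.0, "claw": 0.8}, {"x": 0.0, "y": 0.0, "z": -0.1, "rx": 0.0, "ry": 0.0, "rz": 0.0, "claw": 0.8}, {"x": 0.0, "y": 0.0, "z": -0.15, "rx": 0.0, "ry": 0.0, "rz": 0.0, "claw": 0.8}, {"x": -0.005, "y": 0.03, "z": -0.2, "rx": 0.0, "ry": 0.0, "rz": 0.0, "claw": 0.8}, {"x": -0.012, "y": 0.08, "z": -0.227, "rx": 0.0, "ry": 0.0, "rz": 0.0, "claw": 0.8}, {"x": -0.02, "y": 0.13, "z": -0.227, "rx": 0.0, "ry": 0.0, "rz": 0.0, "claw": 0.8}, {"x": -0.028, "y": 0.18, "z": -0.227, "rx": 0.0, "ry": 0.0, "rz": 0.0, "claw": 0.8}, {"x": -0.036, "y": 0.23, "z": -0.227, "rx": 0.0, "ry": 0.0, "rz": 0.0, "claw": 0.8}, {"x": -0.044, "y": 0.28, "z": -0.227, "rx": 0.0, "ry": 0.0, "rz": 0.0, "claw": 0.8}, {"x": -0.052, "y": 0.33, "z": -0.227, "rx": 0.0, "ry": 0.0, "rz": 0.0, "claw": 0.8}, {"x": -0.06, "y": 0.38, "z": -0.227, "rx": 0.0, "ry": 0.0, "rz": 0.0, "claw": 0.8}, {"x": -0.069, "y": 0.43, "z": -0.227, "rx": 0.0, "ry": 0.0, "rz": 0.0, "claw": 0.8}]}}

```text
time: 8.78
tool_pos: [0.4527, 0.038, 0.185]
tool_rot: [3.142, 0.0, 2.918]
contact_force: [1.8, -0.4, 0.3]
opening: 0.0828
grip_force: 0.0
```

Emit:
{"op": "step_arm", "data": {"steps": [{"x": 0.0, "y": 0.0, "z": 0.0, "rx": 0.0, "ry": 0.0, "rz": 0.0, "claw": 0.8}, {"x": 0.0, "y": 0.0, "z": 0.0, "rx": 0.0, "ry": 0.0, "rz": 0.0, "claw": 0.8}, {"x": 0.0, "y": 0.0, "z": 0.0, "rx": 0.0, "ry": 0.0, "rz": 0.0, "claw": 0.8}]}}

```text
time: 9.03
tool_pos: [0.4522, 0.036, 0.1846]
tool_rot: [-3.141, -0.001, 2.919]
contact_force: [0.3, -0.7, 0.1]
opening: 0.0826
grip_force: 0.0
```

```bash
python3 wl.py .455 .045 .05 .1 .12;python3 plan.py .455,.045,.19,167.3 .455,.045,.079,167.3
```

```text
3077 [0.4531 0.0482 0.1086] ((0.4546394944190979, 0.04807296022772789), (0.03711385652422905, 0.0370805449783802), 45.35371398925781)
t 9.13 p [0.4522 0.0351 0.1847] rot [-180.    -0.   167.1] open 0.0827 F [ 0.1 -0.5  0.2] q [-0.09  0.25  1.78 -0.    1.11 -1.44]
.455,.045,.19,167.3 xyz [-0.0006  0.0138 -0.0071] r [-0.    -0.    -0.005] rows 0.3 0.0
.455,.045,.079,167.3 xyz [-0.0007  0.0138  0.1409] r [-0.    -0.    -0.005] rows 2.5 0.0
```

Emit:
{"op": "step_arm", "data": {"steps": [{"x": -0.001, "y": 0.0155, "z": 0.02, "rx": 0.0, "ry": 0.0, "rz": 0.0, "claw": 0.8}, {"x": -0.001, "y": 0.0155, "z": 0.06, "rx": 0.0, "ry": 0.0, "rz": 0.0, "claw": 0.8}, {"x": -0.001, "y": 0.0155, "z": 0.1, "rx": 0.0, "ry": 0.0, "rz": 0.0, "claw": 0.8}, {"x": -0.001, "y": 0.0155, "z": 0.125, "rx": 0.0, "ry": 0.0, "rz": 0.0, "claw": 0.8}, {"x": -0.001, "y": 0.0155, "z": 0.14, "rx": 0.0, "ry": 0.0, "rz": 0.0, "claw": 0.8}, {"x": -0.001, "y": 0.0155, "z": 0.14, "rx": 0.0, "ry": 0.0, "rz": 0.0, "claw": 0.2}, {"x": -0.001, "y": 0.0155, "z": 0.14, "rx": 0.0, "ry": 0.0, "rz": 0.0, "claw": 0.0}, {"x": -0.001, "y": 0.0155, "z": 0.14, "rx": 0.0, "ry": 0.0, "rz": 0.0, "claw": -0.1}, {"x": -0.001, "y": 0.0155, "z": 0.14, "rx": 0.0, "ry": 0.0, "rz": 0.0, "claw": -1.0}, {"x": -0.001, "y": 0.0155, "z": 0.14, "rx": 0.0, "ry": 0.0, "rz": 0.0, "claw": -1.0}, {"x": -0.001, "y": 0.0155, "z": 0.14, "rx": 0.0, "ry": 0.0, "rz": 0.0, "claw": -1.0}, {"x": -0.001, "y": 0.0155, "z": 0.14, "rx": 0.0, "ry": 0.0, "rz": 0.0, "claw": -1.0}], "squeeze": 20}}

```text
time: 10.13
tool_pos: [0.4562, 0.0473, 0.0802]
tool_rot: [3.141, 0.001, 2.918]
contact_force: [0.7, 0.2, -0.1]
opening: 0.0406
grip_force: 0.0
```

Emit:
{"op": "step_arm", "data": {"steps": [{"x": 0.0, "y": 0.0, "z": 0.0, "rx": 0.0, "ry": 0.0, "rz": 0.0, "claw": -1.0}, {"x": 0.0, "y": 0.0, "z": 0.0, "rx": 0.0, "ry": 0.0, "rz": 0.0, "claw": -1.0}, {"x": 0.0, "y": 0.0, "z": 0.0, "rx": 0.0, "ry": 0.0, "rz": 0.0, "claw": -1.0}, {"x": 0.0, "y": 0.0, "z": 0.0, "rx": 0.0, "ry": 0.0, "rz": 0.0, "claw": -1.0}]}}

```text
time: 10.47
tool_pos: [0.4561, 0.0472, 0.0799]
tool_rot: [3.142, 0.001, 2.918]
contact_force: [0.0, -1.4, 4.0]
opening: 0.0357
grip_force: 19.9
```

```bash
python3 plan.py .499,-.250,.13,167.3 .499,-.250,.082,167.3
```

```text
t 10.47 p [0.4561 0.0472 0.0799] rot [180.    0.  167.2] open 0.0357 F [ 0.  -1.4  4. ] q [-0.06  0.41  1.9   0.    0.83 -1.41]
.499,-.250,.13,167.3 xyz [-0.1436 -0.3738 -0.0667] r [ 0.     0.001 -0.002] rows 7.3 0.0
.499,-.250,.082,167.3 xyz [-0.1436 -0.3738 -0.0027] r [ 0.     0.001 -0.002] rows 7.2 0.0
```

Emit:
{"op": "step_arm", "data": {"steps": [{"x": 0.0, "y": 0.0, "z": -0.02, "rx": 0.0, "ry": 0.0, "rz": 0.0, "claw": -1.0}, {"x": 0.0, "y": 0.0, "z": -0.05, "rx": 0.0, "ry": 0.0, "rz": 0.0, "claw": -1.0}, {"x": -0.008, "y": -0.02, "z": -0.067, "rx": 0.0, "ry": 0.0, "rz": 0.0, "claw": -1.0}, {"x": -0.023, "y": -0.06, "z": -0.067, "rx": 0.0, "ry": 0.0, "rz": 0.0, "claw": -1.0}, {"x": -0.04, "y": -0.105, "z": -0.067, "rx": 0.0, "ry": 0.0, "rz": 0.0, "claw": -1.0}, {"x": -0.058, "y": -0.15, "z": -0.067, "rx": 0.0, "ry": 0.0, "rz": 0.0, "claw": -1.0}, {"x": -0.075, "y": -0.195, "z": -0.067, "rx": 0.0, "ry": 0.0, "rz": 0.0, "claw": -1.0}, {"x": -0.092, "y": -0.24, "z": -0.067, "rx": 0.0, "ry": 0.0, "rz": 0.0, "claw": -1.0}, {"x": -0.11, "y": -0.285, "z": -0.067, "rx": 0.0, "ry": 0.0, "rz": 0.0, "claw": -1.0}, {"x": -0.126, "y": -0.325, "z": -0.067, "rx": 0.0, "ry": 0.0, "rz": 0.0, "claw": -1.0}, {"x": -0.138, "y": -0.357, "z": -0.067, "rx": 0.0, "ry": 0.0, "rz": 0.0, "claw": -1.0}, {"x": -0.145, "y": -0.374, "z": -0.067, "rx": 0.0, "ry": 0.0, "rz": 0.0, "claw": -1.0}]}}

```text
time: 11.47
tool_pos: [0.4996, -0.2533, 0.1293]
tool_rot: [-3.141, -0.0, 2.916]
contact_force: [-0.9, -0.9, -1.0]
opening: 0.0359
grip_force: 19.9
```

Emit:
{"op": "step_arm", "data": {"steps": [{"x": 0.0, "y": 0.0, "z": 0.0, "rx": 0.0, "ry": 0.0, "rz": 0.0, "claw": -1.0}, {"x": 0.0, "y": 0.0, "z": 0.0, "rx": 0.0, "ry": 0.0, "rz": 0.0, "claw": -1.0}, {"x": 0.0, "y": 0.0, "z": 0.0, "rx": 0.0, "ry": 0.0, "rz": 0.0, "claw": -1.0}]}}

```text
time: 11.72
tool_pos: [0.4993, -0.2488, 0.1295]
tool_rot: [3.14, -0.002, 2.919]
contact_force: [0.1, 1.2, -1.4]
opening: 0.0357
grip_force: 19.9
```

```bash
python3 plan.py .500,-.250,.0835,167.3; python3 - <<'E'
from h import *
im,P,K,M=cloud('wrist'); cv2.imwrite('pics/w4.png',im)
E
```

```text
t 11.72 p [ 0.4993 -0.2488  0.1295] rot [ 1.799e+02 -1.000e-01  1.672e+02] open 0.0357 F [ 0.1  1.2 -1.4] q [-0.6   0.5   1.57  0.    1.08 -1.95]
.500,-.250,.0835,167.3 xyz [-0.0013 -0.0015  0.0614] r [ 0.002 -0.002 -0.002] rows 1.1 0.0
```

View pics/w4.png

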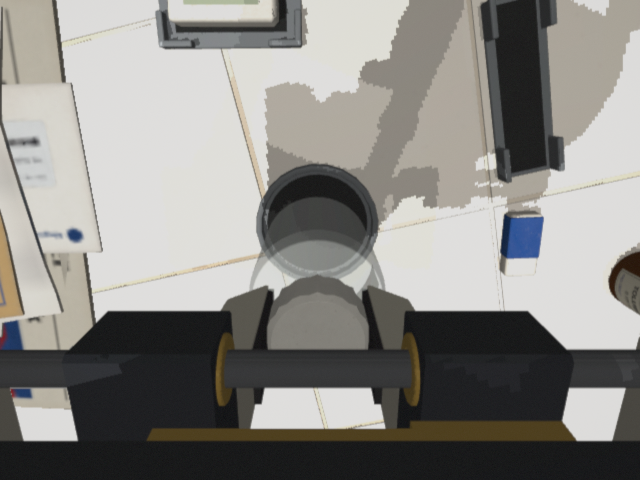

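The held bottle (column 318) is centred over its stand (column 317), and the timer sits in its tray at the top. I lower the bottle and release.

Emit:
{"op": "step_arm", "data": {"steps": [{"x": -0.001, "y": -0.001, "z": 0.02, "rx": 0.0, "ry": 0.0, "rz": 0.0, "claw": -1.0}, {"x": -0.001, "y": -0.001, "z": 0.035, "rx": 0.0, "ry": 0.0, "rz": 0.0, "claw": -1.0}, {"x": -0.001, "y": -0.001, "z": 0.048, "rx": 0.0, "ry": 0.0, "rz": 0.0, "claw": -1.0}, {"x": -0.001, "y": -0.001, "z": 0.056, "rx": 0.0, "ry": 0.0, "rz": 0.0, "claw": -1.0}, {"x": -0.001, "y": -0.001, "z": 0.0615, "rx": 0.0, "ry": 0.0, "rz": 0.0, "claw": -1.0}, {"x": -0.001, "y": -0.001, "z": 0.0615, "rx": 0.0, "ry": 0.0, "rz": 0.0, "claw": -1.0}, {"x": -0.001, "y": -0.001, "z": 0.0615, "rx": 0.0, "ry": 0.0, "rz": 0.0, "claw": -1.0}, {"x": -0.001, "y": -0.001, "z": 0.0615, "rx": 0.0, "ry": 0.0, "rz": 0.0, "claw": -0.1}, {"x": -0.001, "y": -0.001, "z": 0.0615, "rx": 0.0, "ry": 0.0, "rz": 0.0, "claw": 0.3}, {"x": -0.001, "y": -0.001, "z": 0.0615, "rx": 0.0, "ry": 0.0, "rz": 0.0, "claw": 0.3}, {"x": -0.001, "y": -0.001, "z": 0.0615, "rx": 0.0, "ry": 0.0, "rz": 0.0, "claw": 0.3}, {"x": -0.001, "y": -0.001, "z": 0.0615, "rx": 0.0, "ry": 0.0, "rz": 0.0, "claw": 0.3}]}}

```text
time: 12.77
tool_pos: [0.5004, -0.2514, 0.0841]
tool_rot: [-3.141, 0.001, 2.918]
contact_force: [-0.0, 0.5, -0.3]
opening: 0.0591
grip_force: 0.0
```

```bash
python3 plan.py .500,-.250,.16,167.3 .5895,-.032,.16,177
```

```text
t 12.77 p [ 0.5004 -0.2514  0.0841] rot [-180.     0.   167.2] open 0.0591 F [-0.   0.5 -0.3] q [-0.6   0.55  1.61  0.    0.98 -1.95]
.500,-.250,.16,167.3 xyz [ 0.0009  0.0017 -0.1013] r [-0.     0.001 -0.003] rows 1.8 0.0
.5895,-.032,.16,177 xyz [-0.0509  0.3116 -0.1013] r [-0.     0.001 -0.218] rows 6.0 1.4
```

Emit:
{"op": "step_arm", "data": {"steps": [{"x": 0.0, "y": 0.0, "z": -0.03, "rx": 0.0, "ry": 0.0, "rz": 0.0, "claw": 0.3}, {"x": 0.0, "y": 0.0, "z": -0.075, "rx": 0.0, "ry": 0.0, "rz": 0.0, "claw": 0.3}, {"x": 0.0, "y": 0.01, "z": -0.1, "rx": 0.0, "ry": 0.0, "rz": 0.0, "claw": 0.5}, {"x": -0.01, "y": 0.055, "z": -0.1, "rx": 0.0, "ry": 0.0, "rz": -0.05, "claw": 0.5}, {"x": -0.018, "y": 0.105, "z": -0.1, "rx": 0.0, "ry": 0.0, "rz": -0.1, "claw": 0.5}, {"x": -0.026, "y": 0.155, "z": -0.1, "rx": 0.0, "ry": 0.0, "rz": -0.15, "claw": 0.5}, {"x": -0.034, "y": 0.205, "z": -0.1, "rx": 0.0, "ry": 0.0, "rz": -0.22, "claw": 0.5}, {"x": -0.042, "y": 0.255, "z": -0.1, "rx": 0.0, "ry": 0.0, "rz": -0.22, "claw": 0.5}, {"x": -0.048, "y": 0.295, "z": -0.1, "rx": 0.0, "ry": 0.0, "rz": -0.22, "claw": 0.5}, {"x": -0.051, "y": 0.312, "z": -0.1, "rx": 0.0, "ry": 0.0, "rz": -0.22, "claw": 0.5}, {"x": -0.051, "y": 0.312, "z": -0.1, "rx": 0.0, "ry": 0.0, "rz": -0.22, "claw": 0.5}, {"x": -0.051, "y": 0.312, "z": -0.1, "rx": 0.0, "ry": 0.0, "rz": -0.22, "claw": 0.5}]}}

```text
time: 13.77
tool_pos: [0.5894, -0.0316, 0.1587]
tool_rot: [-3.141, -0.0, 3.092]
contact_force: [0.0, -0.4, 0.0]
opening: 0.0688
grip_force: 0.0
```

```bash
python3 wl.py .5895 -.032 .04 .066 .09;python3 plan.py .5895,-.032,.055,177; python3 look.py top | grep -A1 -E "^(large_b|timer|large_st|square)"; python3 - <<'E'
from h import *
im,P,K,M=cloud('scene');p=P.reshape(-1,3)
for x,y,z0 in((.5,-.25,.1),(.335,-.267,.016)):
    q=p[(np.hypot(p[:,0]-x,p[:,1]-y)<.07)&(p[:,2]>z0)]; print(np.percentile(q,[1,99],0).mean(0).round(4),np.percentile(q[:,2],[5,50,95]).round(4))
E
```

```text
1557 [ 0.5874 -0.0288  0.0775] ((0.5888863205909729, -0.02894119918346405), (0.025932542979717255, 0.026082254946231842), 39.67963790893555)
t 13.87 p [ 0.5891 -0.0329  0.1588] rot [-180.   -0.  177.] open 0.069 F [ 0.3 -0.4  0.5] q [-0.19  0.52  1.44 -0.    1.19 -1.7 ]
.5895,-.032,.055,177 xyz [-0.0005  0.0013  0.1384] r [-0.001 -0.     0.001] rows 2.5 0.0
large_bottle 0.84 [436.2, 215.3, 467.9, 247.8] 835 lo [ 0.472 -0.277  0.008] hi [ 0.526 -0.223  0.114] rect [array([ 0.501, -0.255]), array([0.067, 0.066]), np.float64(42.695)]
   lm 0.58 [234.9 445.6] [ 0.505 -0.25   0.   ]
timer 0.65 [439.4, 295.7, 472.7, 327.9] 862 lo [ 0.306 -0.3    0.004] hi [ 0.368 -0.236  0.026] rect [array([ 0.337, -0.27 ]), array([0.068, 0.063]), np.float64(76.989)]
   lm 0.96 [311.9 454.1] [ 0.334 -0.266  0.   ]
--
large_stand 0.67 [428.3, 222.3, 462.0, 255.0] 394 lo [ 0.459 -0.282  0.   ] hi [ 0.535 -0.21   0.014] rect [array([ 0.492, -0.24 ]), array([0.084, 0.059]), np.float64(37.8)]
   lm 0.72 [242.6 444.7] [ 0.488 -0.248  0.   ]
--
square_tray 0.66 [435.5, 289.1, 477.4, 336.4] 846 lo [ 0.291 -0.314 -0.002] hi [ 0.381 -0.22   0.022] rect [array([ 0.337, -0.27 ]), array([0.093, 0.089]), np.float64(78.386)]
   lm 0.97 [314.1 456.3] [ 0.329 -0.271  0.   ]
[ 0.4984 -0.2527  0.1064] [0.102  0.1103 0.112 ]
[ 0.3367 -0.2703  0.02  ] [0.0164 0.0195 0.0231]
```

Emit:
{"op": "step_arm", "data": {"steps": [{"x": 0.0, "y": 0.002, "z": 0.04, "rx": 0.0, "ry": 0.0, "rz": 0.0, "claw": 0.5}, {"x": 0.0, "y": 0.002, "z": 0.08, "rx": 0.0, "ry": 0.0, "rz": 0.0, "claw": 0.3}, {"x": 0.0, "y": 0.002, "z": 0.11, "rx": 0.0, "ry": 0.0, "rz": 0.0, "claw": 0.1}, {"x": 0.0, "y": 0.002, "z": 0.13, "rx": 0.0, "ry": 0.0, "rz": 0.0, "claw": 0.0}, {"x": 0.0, "y": 0.002, "z": 0.14, "rx": 0.0, "ry": 0.0, "rz": 0.0, "claw": 0.0}, {"x": 0.0, "y": 0.002, "z": 0.14, "rx": 0.0, "ry": 0.0, "rz": 0.0, "claw": -0.2}, {"x": 0.0, "y": 0.002, "z": 0.14, "rx": 0.0, "ry": 0.0, "rz": 0.0, "claw": -0.3}, {"x": 0.0, "y": 0.002, "z": 0.14, "rx": 0.0, "ry": 0.0, "rz": 0.0, "claw": -0.36}, {"x": 0.0, "y": 0.002, "z": 0.14, "rx": 0.0, "ry": 0.0, "rz": 0.0, "claw": -1.0}, {"x": 0.0, "y": 0.002, "z": 0.14, "rx": 0.0, "ry": 0.0, "rz": 0.0, "claw": -1.0}, {"x": 0.0, "y": 0.002, "z": 0.14, "rx": 0.0, "ry": 0.0, "rz": 0.0, "claw": -1.0}, {"x": 0.0, "y": 0.002, "z": 0.14, "rx": 0.0, "ry": 0.0, "rz": 0.0, "claw": -1.0}], "squeeze": 20}}

```text
time: 15.97
tool_pos: [0.5905, -0.0304, 0.0551]
tool_rot: [-3.141, 0.003, 3.091]
contact_force: [-0.7, -0.9, 5.8]
opening: 0.0245
grip_force: 20.0
```

Emit:
{"op": "step_arm", "data": {"steps": [{"x": 0.0, "y": 0.0, "z": 0.0, "rx": 0.0, "ry": 0.0, "rz": 0.0, "claw": -1.0}, {"x": 0.0, "y": 0.0, "z": 0.0, "rx": 0.0, "ry": 0.0, "rz": 0.0, "claw": -1.0}, {"x": 0.0, "y": 0.0, "z": 0.0, "rx": 0.0, "ry": 0.0, "rz": 0.0, "claw": -1.0}]}}

```text
time: 16.22
tool_pos: [0.5904, -0.0304, 0.0551]
tool_rot: [-3.141, 0.003, 3.091]
contact_force: [0.2, -0.5, 6.3]
opening: 0.0245
grip_force: 20.0
```

```bash
python3 plan.py .626,.129,.13,177 .626,.129,.13,180
```

```text
t 16.22 p [ 0.5904 -0.0304  0.0551] rot [-1.800e+02  1.000e-01  1.771e+02] open 0.0245 F [ 0.2 -0.5  6.3] q [-0.18  0.64  1.54 -0.    0.96 -1.7 ]
.626,.129,.13,177 xyz [-0.0368  0.2146 -0.0998] r [-0.     0.003  0.002] rows 4.3 0.0
.626,.129,.13,180 xyz [-0.0368  0.2146 -0.0998] r [-0.001  0.003 -0.065] rows 4.3 0.4
```

Emit:
{"op": "step_arm", "data": {"steps": [{"x": 0.0, "y": 0.0, "z": -0.02, "rx": 0.0, "ry": 0.0, "rz": 0.0, "claw": -1.0}, {"x": 0.0, "y": 0.0, "z": -0.06, "rx": 0.0, "ry": 0.0, "rz": 0.0, "claw": -1.0}, {"x": -0.004, "y": 0.02, "z": -0.093, "rx": 0.0, "ry": 0.0, "rz": 0.0, "claw": -1.0}, {"x": -0.01, "y": 0.06, "z": -0.093, "rx": 0.0, "ry": 0.0, "rz": 0.0, "claw": -1.0}, {"x": -0.018, "y": 0.1, "z": -0.093, "rx": 0.0, "ry": 0.0, "rz": 0.0, "claw": -1.0}, {"x": -0.025, "y": 0.14, "z": -0.093, "rx": 0.0, "ry": 0.0, "rz": 0.0, "claw": -1.0}, {"x": -0.031, "y": 0.175, "z": -0.093, "rx": 0.0, "ry": 0.0, "rz": 0.0, "claw": -1.0}, {"x": -0.035, "y": 0.2, "z": -0.093, "rx": 0.0, "ry": 0.0, "rz": 0.0, "claw": -1.0}, {"x": -0.037, "y": 0.214, "z": -0.093, "rx": 0.0, "ry": 0.0, "rz": 0.0, "claw": -1.0}, {"x": -0.037, "y": 0.214, "z": -0.093, "rx": 0.0, "ry": 0.0, "rz": 0.0, "claw": -1.0}, {"x": -0.037, "y": 0.214, "z": -0.093, "rx": 0.0, "ry": 0.0, "rz": 0.0, "claw": -1.0}, {"x": -0.037, "y": 0.214, "z": -0.093, "rx": 0.0, "ry": 0.0, "rz": 0.0, "claw": -1.0}]}}

```text
time: 17.22
tool_pos: [0.6252, 0.1275, 0.1234]
tool_rot: [-3.141, -0.001, 3.09]
contact_force: [-0.3, -0.1, -1.0]
opening: 0.024
grip_force: 20.0
```

```bash
python3 plan.py .626,.129,.0585,177; python3 - <<'E'
from h import *
im,P,K,M=cloud('wrist'); cv2.imwrite('pics/w5.png',im)
E
```

```text
t 17.22 p [0.6252 0.1275 0.1234] rot [-180.   -0.  177.] open 0.024 F [-0.3 -0.1 -1. ] q [ 0.08  0.64  1.33 -0.    1.18 -1.44]
.626,.129,.0585,177 xyz [-0.001   0.002   0.0866] r [-0.001 -0.001  0.001] rows 1.6 0.0
```

View pics/w5.png

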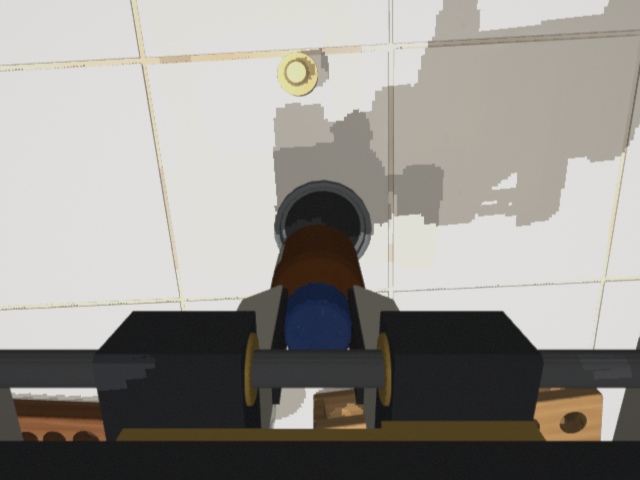

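The bottle (column 318) is about 3 mm short of the stand's centre (column 323) in y. I correct that while lowering.

Emit:
{"op": "step_arm", "data": {"steps": [{"x": -0.001, "y": 0.004, "z": 0.02, "rx": 0.0, "ry": 0.0, "rz": 0.0, "claw": -1.0}, {"x": -0.001, "y": 0.004, "z": 0.045, "rx": 0.0, "ry": 0.0, "rz": 0.0, "claw": -1.0}, {"x": -0.001, "y": 0.004, "z": 0.065, "rx": 0.0, "ry": 0.0, "rz": 0.0, "claw": -1.0}, {"x": -0.001, "y": 0.004, "z": 0.078, "rx": 0.0, "ry": 0.0, "rz": 0.0, "claw": -1.0}, {"x": -0.001, "y": 0.004, "z": 0.086, "rx": 0.0, "ry": 0.0, "rz": 0.0, "claw": -1.0}, {"x": -0.001, "y": 0.004, "z": 0.086, "rx": 0.0, "ry": 0.0, "rz": 0.0, "claw": -1.0}, {"x": -0.001, "y": 0.004, "z": 0.086, "rx": 0.0, "ry": 0.0, "rz": 0.0, "claw": -1.0}, {"x": -0.001, "y": 0.004, "z": 0.086, "rx": 0.0, "ry": 0.0, "rz": 0.0, "claw": -0.3}, {"x": -0.001, "y": 0.004, "z": 0.086, "rx": 0.0, "ry": 0.0, "rz": 0.0, "claw": 0.0}, {"x": -0.001, "y": 0.004, "z": 0.086, "rx": 0.0, "ry": 0.0, "rz": 0.0, "claw": 0.1}, {"x": -0.001, "y": 0.004, "z": 0.086, "rx": 0.0, "ry": 0.0, "rz": 0.0, "claw": 0.1}, {"x": -0.001, "y": 0.004, "z": 0.086, "rx": 0.0, "ry": 0.0, "rz": 0.0, "claw": 0.1}]}}

```text
time: 18.27
tool_pos: [0.6265, 0.1318, 0.0594]
tool_rot: [3.141, 0.001, 3.091]
contact_force: [-0.9, 0.3, -0.2]
opening: 0.0493
grip_force: 0.0
```

```bash
python3 plan.py .626,.129,.13,177 .415,.188,.13,188.5
```

```text
t 18.27 p [0.6265 0.1318 0.0594] rot [180.    0.  177.1] open 0.0493 F [-0.9  0.3 -0.2] q [ 0.09  0.71  1.38  0.    1.05 -1.43]
.626,.129,.13,177 xyz [ 0.0004 -0.0037 -0.0942] r [0.    0.001 0.002] rows 1.7 0.0
.415,.188,.13,188.5 xyz [ 0.2854  0.0605 -0.0943] r [ 0.     0.001 -0.254] rows 5.5 1.6
```

Emit:
{"op": "step_arm", "data": {"steps": [{"x": 0.0, "y": 0.0, "z": -0.03, "rx": 0.0, "ry": 0.0, "rz": 0.0, "claw": 0.1}, {"x": 0.0, "y": 0.0, "z": -0.075, "rx": 0.0, "ry": 0.0, "rz": 0.0, "claw": 0.1}, {"x": 0.02, "y": 0.004, "z": -0.094, "rx": 0.0, "ry": 0.0, "rz": -0.05, "claw": 0.1}, {"x": 0.07, "y": 0.015, "z": -0.094, "rx": 0.0, "ry": 0.0, "rz": -0.1, "claw": 0.1}, {"x": 0.12, "y": 0.025, "z": -0.094, "rx": 0.0, "ry": 0.0, "rz": -0.2, "claw": 0.1}, {"x": 0.17, "y": 0.036, "z": -0.094, "rx": 0.0, "ry": 0.0, "rz": -0.254, "claw": 0.1}, {"x": 0.22, "y": 0.047, "z": -0.094, "rx": 0.0, "ry": 0.0, "rz": -0.254, "claw": 0.1}, {"x": 0.265, "y": 0.056, "z": -0.094, "rx": 0.0, "ry": 0.0, "rz": -0.254, "claw": 0.1}, {"x": 0.285, "y": 0.0605, "z": -0.094, "rx": 0.0, "ry": 0.0, "rz": -0.254, "claw": 0.1}, {"x": 0.285, "y": 0.0605, "z": -0.094, "rx": 0.0, "ry": 0.0, "rz": -0.254, "claw": 0.1}, {"x": 0.285, "y": 0.0605, "z": -0.094, "rx": 0.0, "ry": 0.0, "rz": -0.254, "claw": 0.1}, {"x": 0.285, "y": 0.0605, "z": -0.094, "rx": 0.0, "ry": 0.0, "rz": -0.254, "claw": 0.1}]}}

```text
time: 19.27
tool_pos: [0.4167, 0.188, 0.13]
tool_rot: [3.141, 0.002, -2.993]
contact_force: [0.4, -0.3, -0.1]
opening: 0.0507
grip_force: 0.0
```

```bash
python3 wl.py .415 .188 .085 .006 .03 pics/w6.png;python3 plan.py .415,.188,.005,188.5; python3 - <<'E'
from h import *
for n in('top','scene'):
    im,P,K,M=cloud(n);p=P.reshape(-1,3)
    for x,y,z0 in((.626,.129,.066),(.415,.188,.007)):
        q=p[(np.hypot(p[:,0]-x,p[:,1]-y)<.07)&(p[:,2]>z0)&(p[:,2]<z0+.02)]; print(n,len(q),np.percentile(q,[1,99],0).mean(0).round(4),np.percentile(q[:,2],[5,50,95]).round(4)) if len(q) else 0
E
```

```text
3620 [0.4079 0.191  0.0138] ((0.41413477063179016, 0.1919461339712143), (0.13156257569789886, 0.013435359112918377), 8.272748947143555)
t 19.37 p [0.4166 0.1877 0.1296] rot [ 1.800e+02  1.000e-01 -1.715e+02] open 0.0503 F [-0.3 -0.7 -0.4] q [ 0.26  0.33  1.84 -0.    0.97 -1.46]
.415,.188,.005,188.5 xyz [0.0022 0.0007 0.1662] r [ 0.     0.001 -0.001] rows 3.0 0.0
top 131 [0.6257 0.1298 0.0762] [0.07   0.0804 0.0839]
top 9 [0.3773 0.1776 0.0116] [0.0085 0.0109 0.0143]
scene 123 [0.6252 0.1283 0.0743] [0.0676 0.0789 0.0813]
scene 330 [0.4143 0.1866 0.0118] [0.0078 0.0122 0.0154]
```

View pics/w6.png

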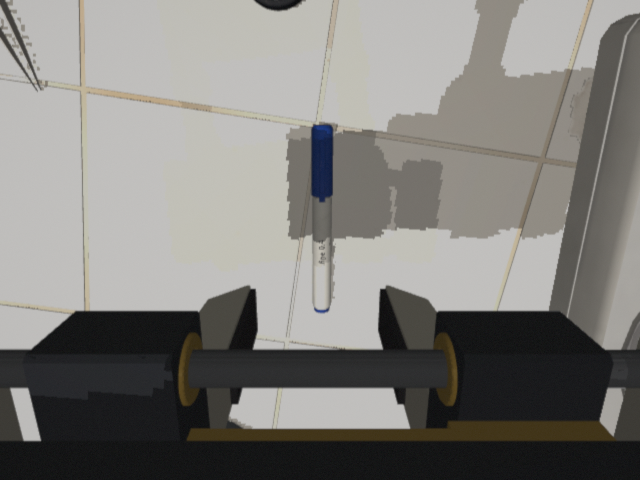

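The small bottle stands within 1 mm of its stand's centre, with its cap top at about 80 mm as it should be. The marker lies at column 321 between the fingers, blue cap toward the robot. I grip it.

Emit:
{"op": "step_arm", "data": {"steps": [{"x": 0.003, "y": 0.002, "z": 0.04, "rx": 0.0, "ry": 0.0, "rz": 0.0, "claw": 0.1}, {"x": 0.003, "y": 0.002, "z": 0.09, "rx": 0.0, "ry": 0.0, "rz": 0.0, "claw": 0.1}, {"x": 0.003, "y": 0.002, "z": 0.13, "rx": 0.0, "ry": 0.0, "rz": 0.0, "claw": 0.1}, {"x": 0.003, "y": 0.002, "z": 0.155, "rx": 0.0, "ry": 0.0, "rz": 0.0, "claw": 0.1}, {"x": 0.003, "y": 0.002, "z": 0.166, "rx": 0.0, "ry": 0.0, "rz": 0.0, "claw": 0.1}, {"x": 0.003, "y": 0.002, "z": 0.166, "rx": 0.0, "ry": 0.0, "rz": 0.0, "claw": -0.2}, {"x": 0.003, "y": 0.002, "z": 0.166, "rx": 0.0, "ry": 0.0, "rz": 0.0, "claw": -0.4}, {"x": 0.003, "y": 0.002, "z": 0.166, "rx": 0.0, "ry": 0.0, "rz": 0.0, "claw": -0.55}, {"x": 0.003, "y": 0.002, "z": 0.166, "rx": 0.0, "ry": 0.0, "rz": 0.0, "claw": -1.0}, {"x": 0.003, "y": 0.002, "z": 0.166, "rx": 0.0, "ry": 0.0, "rz": 0.0, "claw": -1.0}, {"x": 0.003, "y": 0.002, "z": 0.166, "rx": 0.0, "ry": 0.0, "rz": 0.0, "claw": -1.0}, {"x": 0.003, "y": 0.002, "z": 0.166, "rx": 0.0, "ry": 0.0, "rz": 0.0, "claw": -1.0}], "squeeze": 10}}

```text
time: 20.47
tool_pos: [0.4132, 0.1892, 0.0058]
tool_rot: [3.141, 0.002, -2.993]
contact_force: [-0.5, -0.4, 6.2]
opening: 0.0128
grip_force: 10.0
```

Emit:
{"op": "step_arm", "data": {"steps": [{"x": 0.0, "y": 0.0, "z": 0.0, "rx": 0.0, "ry": 0.0, "rz": 0.0, "claw": -1.0}, {"x": 0.0, "y": 0.0, "z": 0.0, "rx": 0.0, "ry": 0.0, "rz": 0.0, "claw": -1.0}, {"x": 0.0, "y": 0.0, "z": 0.0, "rx": 0.0, "ry": 0.0, "rz": 0.0, "claw": -1.0}]}}

```text
time: 20.72
tool_pos: [0.4132, 0.1893, 0.0058]
tool_rot: [3.141, 0.001, -2.993]
contact_force: [-0.6, -0.1, 5.9]
opening: 0.0129
grip_force: 10.0
```

```bash
python3 plan.py .442,-.104,.1,180.3
```

```text
t 20.72 p [0.4132 0.1893 0.0058] rot [ 1.800e+02  1.000e-01 -1.715e+02] open 0.0129 F [-0.6 -0.1  5.9] q [ 0.26  0.54  1.97  0.    0.63 -1.46]
.442,-.104,.1,180.3 xyz [ 0.0198 -0.3923 -0.1257] r [0.    0.002 0.183] rows 7.4 1.1
```

Emit:
{"op": "step_arm", "data": {"steps": [{"x": 0.0, "y": 0.0, "z": -0.04, "rx": 0.0, "ry": 0.0, "rz": 0.0, "claw": -1.0}, {"x": 0.0, "y": 0.0, "z": -0.09, "rx": 0.0, "ry": 0.0, "rz": 0.0, "claw": -1.0}, {"x": 0.001, "y": -0.02, "z": -0.126, "rx": 0.0, "ry": 0.0, "rz": 0.05, "claw": -1.0}, {"x": 0.003, "y": -0.065, "z": -0.126, "rx": 0.0, "ry": 0.0, "rz": 0.1, "claw": -1.0}, {"x": 0.006, "y": -0.115, "z": -0.126, "rx": 0.0, "ry": 0.0, "rz": 0.15, "claw": -1.0}, {"x": 0.009, "y": -0.165, "z": -0.126, "rx": 0.0, "ry": 0.0, "rz": 0.183, "claw": -1.0}, {"x": 0.011, "y": -0.215, "z": -0.126, "rx": 0.0, "ry": 0.0, "rz": 0.183, "claw": -1.0}, {"x": 0.013, "y": -0.265, "z": -0.126, "rx": 0.0, "ry": 0.0, "rz": 0.183, "claw": -1.0}, {"x": 0.016, "y": -0.315, "z": -0.126, "rx": 0.0, "ry": 0.0, "rz": 0.183, "claw": -1.0}, {"x": 0.018, "y": -0.36, "z": -0.126, "rx": 0.0, "ry": 0.0, "rz": 0.183, "claw": -1.0}, {"x": 0.02, "y": -0.385, "z": -0.126, "rx": 0.0, "ry": 0.0, "rz": 0.183, "claw": -1.0}, {"x": 0.02, "y": -0.392, "z": -0.126, "rx": 0.0, "ry": 0.0, "rz": 0.183, "claw": -1.0}]}}

```text
time: 21.72
tool_pos: [0.4418, -0.1069, 0.0997]
tool_rot: [-3.141, 0.001, -3.14]
contact_force: [0.7, 0.3, 0.8]
opening: 0.0132
grip_force: 10.0
```

Emit:
{"op": "step_arm", "data": {"steps": [{"x": 0.0, "y": 0.0, "z": 0.0, "rx": 0.0, "ry": 0.0, "rz": 0.0, "claw": -1.0}, {"x": 0.0, "y": 0.0, "z": 0.0, "rx": 0.0, "ry": 0.0, "rz": 0.0, "claw": -1.0}, {"x": 0.0, "y": 0.0, "z": 0.0, "rx": 0.0, "ry": 0.0, "rz": 0.0, "claw": -1.0}]}}

```text
time: 21.97
tool_pos: [0.4411, -0.1026, 0.0995]
tool_rot: [3.141, -0.001, -3.136]
contact_force: [-0.4, 0.5, -0.1]
opening: 0.0129
grip_force: 10.0
```

```bash
python3 plan.py .441,-.104,.0092,180.3; python3 - <<'E'
from h import *
im,P,K,M=cloud('wrist'); cv2.imwrite('pics/w7.png',im)
E
```

```text
t 21.97 p [ 0.4411 -0.1026  0.0995] rot [ 180.    -0.  -179.7] open 0.0129 F [-0.4  0.5 -0.1] q [-0.4   0.37  1.89  0.    0.88 -1.98]
.441,-.104,.0092,180.3 xyz [ 1.000e-04 -1.900e-03  1.204e-01] r [ 0.001 -0.001  0.001] rows 2.2 0.0
```

View pics/w7.png

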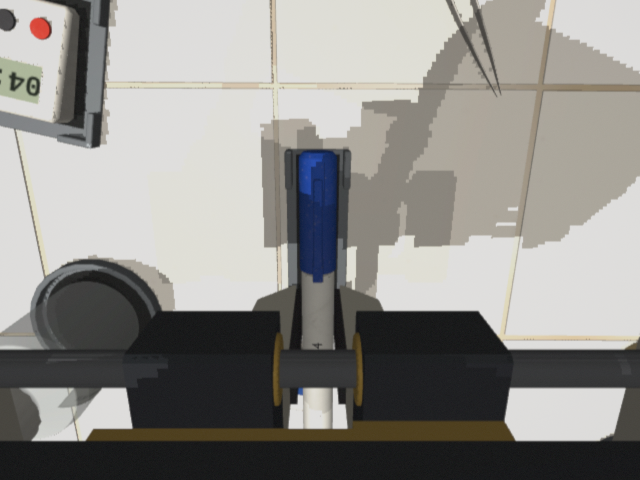

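The marker (column 318) is centred over and aligned with the rest (columns 287 to 350). I lower it and release.

Emit:
{"op": "step_arm", "data": {"steps": [{"x": 0.0, "y": -0.001, "z": 0.03, "rx": 0.0, "ry": 0.0, "rz": 0.0, "claw": -1.0}, {"x": 0.0, "y": -0.001, "z": 0.065, "rx": 0.0, "ry": 0.0, "rz": 0.0, "claw": -1.0}, {"x": 0.0, "y": -0.001, "z": 0.095, "rx": 0.0, "ry": 0.0, "rz": 0.0, "claw": -1.0}, {"x": 0.0, "y": -0.001, "z": 0.112, "rx": 0.0, "ry": 0.0, "rz": 0.0, "claw": -1.0}, {"x": 0.0, "y": -0.001, "z": 0.12, "rx": 0.0, "ry": 0.0, "rz": 0.0, "claw": -1.0}, {"x": 0.0, "y": -0.001, "z": 0.12, "rx": 0.0, "ry": 0.0, "rz": 0.0, "claw": -1.0}, {"x": 0.0, "y": -0.001, "z": 0.12, "rx": 0.0, "ry": 0.0, "rz": 0.0, "claw": -1.0}, {"x": 0.0, "y": -0.001, "z": 0.12, "rx": 0.0, "ry": 0.0, "rz": 0.0, "claw": -0.5}, {"x": 0.0, "y": -0.001, "z": 0.12, "rx": 0.0, "ry": 0.0, "rz": 0.0, "claw": -0.2}, {"x": 0.0, "y": -0.001, "z": 0.12, "rx": 0.0, "ry": 0.0, "rz": 0.0, "claw": -0.2}, {"x": 0.0, "y": -0.001, "z": 0.12, "rx": 0.0, "ry": 0.0, "rz": 0.0, "claw": -0.2}, {"x": 0.0, "y": -0.001, "z": 0.12, "rx": 0.0, "ry": 0.0, "rz": 0.0, "claw": -0.2}]}}

```text
time: 23.02
tool_pos: [0.4416, -0.1048, 0.0099]
tool_rot: [-3.141, 0.001, -3.137]
contact_force: [-0.2, -0.5, 0.4]
opening: 0.036
grip_force: 0.0
```

Emit:
{"op": "step_arm", "data": {"steps": [{"x": 0.0, "y": 0.0, "z": -0.03, "rx": 0.0, "ry": 0.0, "rz": 0.0, "claw": -0.2}, {"x": 0.0, "y": 0.0, "z": -0.07, "rx": 0.0, "ry": 0.0, "rz": 0.0, "claw": -0.2}, {"x": 0.0, "y": 0.0, "z": -0.12, "rx": 0.0, "ry": 0.0, "rz": 0.0, "claw": -0.2}, {"x": 0.0, "y": 0.0, "z": -0.17, "rx": 0.0, "ry": 0.0, "rz": 0.0, "claw": -0.2}, {"x": 0.0, "y": 0.04, "z": -0.2, "rx": 0.0, "ry": 0.0, "rz": 0.0, "claw": -0.2}, {"x": 0.0, "y": 0.09, "z": -0.22, "rx": 0.0, "ry": 0.0, "rz": 0.0, "claw": -0.2}, {"x": 0.0, "y": 0.14, "z": -0.22, "rx": 0.0, "ry": 0.0, "rz": 0.0, "claw": -0.2}, {"x": 0.0, "y": 0.19, "z": -0.22, "rx": 0.0, "ry": 0.0, "rz": 0.0, "claw": -0.2}, {"x": 0.0, "y": 0.24, "z": -0.22, "rx": 0.0, "ry": 0.0, "rz": 0.0, "claw": -0.2}, {"x": 0.0, "y": 0.28, "z": -0.22, "rx": 0.0, "ry": 0.0, "rz": 0.0, "claw": -0.2}, {"x": 0.0, "y": 0.28, "z": -0.22, "rx": 0.0, "ry": 0.0, "rz": 0.0, "claw": -0.2}, {"x": 0.0, "y": 0.28, "z": -0.22, "rx": 0.0, "ry": 0.0, "rz": 0.0, "claw": -0.2}]}}

```text
time: 24.02
tool_pos: [0.4401, 0.1066, 0.1746]
tool_rot: [-3.142, 0.0, -3.133]
contact_force: [0.4, -0.5, -0.9]
opening: 0.0368
grip_force: 0.0
```

```bash
python3 plan.py; python3 - <<'E'
from h import *
im,P,K,M=cloud('scene');p=P.reshape(-1,3); cv2.imwrite('pics/s8.png',cv2.resize(im[150:470,180:500],(600,600)))
for n,x,y,z0 in(('L',.499,-.25,.1),('S',.626,.129,.066),('tim',.335,-.267,.016),('mark',.442,-.104,.0165),('eraser',.543,-.114,.008),('weight',.528,.12,.02)):
    q=p[(np.hypot(p[:,0]-x,p[:,1]-y)<.07)&(p[:,2]>z0)]
    if n=='mark': q=p[(abs(p[:,0]-x)<.08)&(abs(p[:,1]-y)<.012)&(p[:,2]>.009)]
    if n=='eraser': q=p[(abs(p[:,0]-x)<.03)&(abs(p[:,1]-y)<.02)&(p[:,2]>.008)]
    print(n,len(q),np.percentile(q,[1,99],0).mean(0).round(4),np.percentile(q[:,2],[5,50,95]).round(4),cv2.minAreaRect(q[:,:2].astype(np.float32)))
E
```

```text
t 24.02 p [0.4401 0.1066 0.1746] rot [-180.     0.  -179.5] open 0.0368 F [ 0.4 -0.5 -0.9] q [ 0.07  0.27  1.79 -0.    1.08 -1.51]
L 418 [ 0.4986 -0.2528  0.1066] [0.1022 0.1103 0.1122] ((0.49831104278564453, -0.25274914503097534), (0.03637293726205826, 0.03601997345685959), 48.654396057128906)
S 126 [0.6246 0.1276 0.0744] [0.0671 0.0782 0.0812] ((0.6240142583847046, 0.1285710334777832), (0.027245890349149704, 0.023920776322484016), 38.633018493652344)
tim 1386 [ 0.336  -0.2698  0.02  ] [0.0165 0.0196 0.0231] ((0.33582767844200134, -0.26803213357925415), (0.06277414411306381, 0.0604696124792099), 76.0057373046875)
mark 469 [ 0.4462 -0.1061  0.0144] [0.0107 0.0154 0.0186] ((0.44925209879875183, -0.1062139943242073), (0.01527889259159565, 0.14433333277702332), 89.46390533447266)
eraser 223 [ 0.5424 -0.1144  0.0117] [0.0091 0.012  0.0142] ((0.5424948930740356, -0.11406132578849792), (0.024511631578207016, 0.0451064370572567), 80.38740539550781)
weight 119 [0.5025 0.1021 0.1958] [0.0221 0.0283 0.3499] ((0.501447319984436, 0.10569049417972565), (0.07926525175571442, 0.02826216258108616), 33.91653060913086)
```

View pics/s8.png

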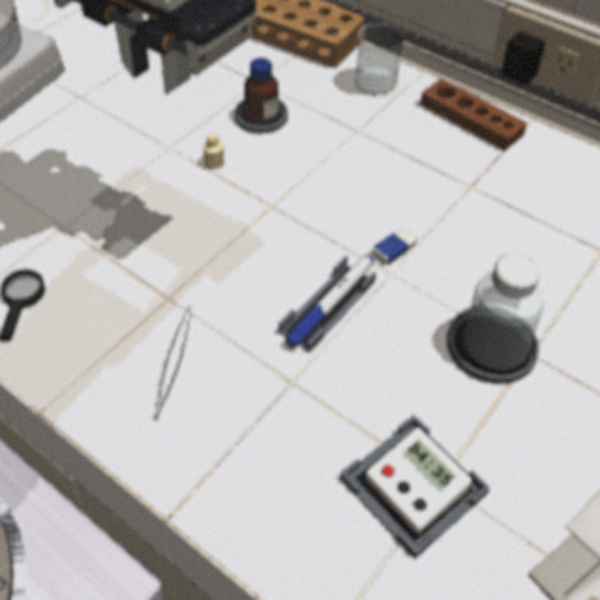

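All four things are in their holders: small bottle (260,95), marker (325,300), timer (415,480) and large bottle (505,310). The eraser and weight have not moved.

```bash
python3 -c "
from h import *
print(robot.hand_in())"
```

```text
the job is handed in; nothing more can be done
None
```

The job is handed in: the last camera check showed both bottles, the timer and the marker seated in their holders, with the eraser and weight unmoved; `hand_in` returned no verdict.

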